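# Start a run-time test of a bicycle front light

### The job

Start the run-time test of the bicycle front light: switch on the light meter by pressing down the raised end of its rocker, then press the button on top of the front light all the way in, then press the tall round start plunger of the timer all the way in. Press things where they stand without lifting, tipping or shoving them about, leave the timer's square reset key alone, and do not disturb the jar, the stem cap or the screwdriver.

Things in the scene. Friction and masses are not known exactly. Their poses are not given: they have to be found in the camera images.
- meter: Light meter, fixed to the work surface: flat grey plastic box 130 (x) x 80 (y) x 30 mm high, origin at the centre of its underside, z up. A white sensor dome (radius 17, top 48 mm above the surface) stands on its -x half, 38 mm from the origin; the rocker lies on its +x half, 36 mm wide (y), its pivot 25 mm to +x of the origin and 42 mm above the surface, parallel to y.
- rocker (a joint): Tilt of the light meter's white rocker plate (56 long x 36 wide x 8 mm thick, pivot through its middle) in rad: about 0 (up to 0.06) = off, its +x end (away from the dome) is raised; 0.4 = on, that end fully down. It resists with about 2 N at the end (3 to 4 N nearer the pivot), no spring: it stays where it is left.
- rocker_end (a point): Point on the upper face of the rocker, 24 mm from its pivot (4 mm short of the edge) towards the raised (+x) end, 51 mm above the surface when off and about 9 mm lower when on: press straight down here. It moves with the rocker.
- light: Bicycle front light, loose, 160 g: black plastic case 96 (x) x 46 (y) mm, top face 48 mm above the surface, standing on a flat rubber foot 70 x 56 x 10 mm; round lens tube on its -x end (front 57 mm from the origin). Origin at the centre of the underside of the foot, z up.
- light_key (a joint): Travel of the round aluminium button (diameter 26 mm) on top of the front light, m: 0 = out, standing 9 mm above the case, 0.006 = fully in. It moves straight down, resists with about 2.5 N and latches: it stays in.
- light_key_top (a point): Centre of the top face of the front light's button, straight above the light's origin, 57 mm above the surface when out.
- timer: Bench timer, loose, 300 g: white plastic box 74 (x) x 124 (y) x 44 mm high, dark display on its -x side, two aluminium keys on top. Origin at the centre of its underside, z up.
- start_key (a joint): Travel of the timer's start plunger, the taller, round key (diameter 30 mm) 34 mm to +y of the timer's origin, m: 0 = out, standing 14 mm above the case, 0.007 = fully in. It moves straight down, resists with about 2.5 N and latches: it stays in.
- start_key_top (a point): Centre of the top face of the round start plunger, 58 mm above the surface when out.
- reset_key (a joint): Travel of the timer's reset key, the lower, square key (20 x 20 mm) 34 mm to -y of the timer's origin, m: 0 = out, 0.005 = in; it springs back (about 2 N). It is to be left alone.
- reset_key_top (a point): Centre of the top face of the square reset key, 52 mm above the surface.
- jar: Open glass jar with four steel bolts in it, loose, 64 mm diameter, 72 mm high; origin at the centre of its underside. Leave alone.
- stem_cap: Aluminium stem cap, loose disc 32 mm in diameter, 10 mm high; origin at the centre of its underside. Leave alone.
- screwdriver: Screwdriver with a red handle, loose, lying flat, 190 mm long along its x axis, handle to -x, under 35 mm high. Leave alone.
Things that resemble listed ones, but are neither listed nor needed, are in the scene too. Leave any turquoise look-alike of the timer alone.

How it is judged:
By the outcome, as a careful person would: the job done as asked, in the order asked, and still so for the second after the job is handed in, with the robot touching nothing.
It also fails if it takes over 51 s, if anything falls off the work surface, if the arm or the gripper's body presses on something with over 40 N, if the wrist force passes 120 N, or if a joint passes its speed limit or range.

### The arm

A 6-joint arm with a two-finger parallel gripper is mounted at the origin on the work surface. World frame = base frame: x ahead of the robot, y to its left, z up, the work surface at z = 0. Lengths are in m, angles in degrees, forces in N, time in s.
With the tool pointing down it reaches from about 0.325 to 0.85 m from the base axis. Payload 4.4 kg.
Tool frame: the origin (TCP) lies midway between the tips of the shut fingers; the grasp point (between the pads) lies bot.tcp_to_grasp behind it (bot.tcp_to_grasp is the distance from the TCP to the grasp point, in m); z points along the fingers, y is the line along which they close (so a half turn about z gives the same grasp; the last joint's range is limited). The gripper opens to 94 mm and grips with 3 to 60 N. Pads are 16 mm wide; open, the fingers measure 119 mm over their backs; the gripper's body (75 mm by 177 mm) begins 78 mm behind the grasp point.
Start: joints at [-80.243, 11.837, 88.321, -0, 79.842, -8.623], TCP at [0.181, -0.546, 0.205] pointing down, gripper open.
Joint ranges: [-156.59, 156.59], [-49.26, 127.26], [12.9, 141.05], [-63.56, 243.56], [4.71, 150.69], [-161.64, 161.64]. Speed limits (degrees/s): [159.86, 159.86, 180, 180, 180, 180].

### API

Orientations are given as a 3x3 rotation matrix whose columns are the frame's x, y, z axes.
In Python, from plant import state, cams, close_job, bot gives the robot as it stands.
- The arm moves only by the shell command python3 -m jog 'ROWS' [OPENING] [FORCE]. ROWS is JSON, a list of rows, each a list of 4 numbers: the shift along the world's x, y, z in mm, then the turn about the world's z in rad. A call has 1 to 12 rows; each row shifts and turns the commanded pose from where the row before left it; what a row does not reach is not made up. A row lasts 1/8 s, in which the tool goes at most 62.5 mm and 10.7 degrees, less where a joint would pass 70% of its speed; a pose out of reach is approached as far as the arm can. A call with a gripper value outside its range is refused whole. OPENING is the opening, from 0 (shut) to 1 (fully open), set as the call begins (- or left out, the last holds). The fingers move at their own pace and stop on an object; FORCE is the grip in N (left out, the last holds). Time passes only in rows, so rows that do not move let the fingers close. It gives the time, the measured TCP pose, the force, the opening and the grip force at its end, in the units of the state.
- state(): the state, without advancing time (a new reading comes with each control period).
- cams.capture(name): name is "scene" or "side" or "wrist"; returns (picture, depth): 400x640x3 uint8, red, green, blue; 400x640 float32, m along the optical axis (not along the pixel's ray), 0 where there is no reading.
- cams.camera_info(name): a dict with "camera_matrix" (3x3 intrinsics, pixels), "extrinsics" (4x4, takes a point from world to camera coordinates); the wrist camera has in their place "mount" (4x4, takes a point from camera to tool coordinates, whose origin is the TCP and whose axes are the flange's). Camera axes: x right, y up, looking along -z (the intrinsics and any distortion apply to the point x, -y, -z); pixel columns grow to the right and rows downward; lengths in m; the calibration is good to about 2 mm. A picture is of the moment at which its call begins: read the wrist's pose just before it. camera_info takes no time and is no camera call.
- close_job(): hands the job in; it is judged then, once.
The state is a dict: "time": time; "qpos": joint angles; "joint_vel": joint speeds; "effort": joint torques, N m; "position": TCP position; "ee_rot": TCP orientation; "ft_force": force on the tool from outside, world axes, zero at the start; "wrist_torque": the same for the moment, N m; "width": finger opening in m; "gripper_force": force on a finger pad.
Only numpy, scipy, OpenCV 4.12 (cv2) and the standard library are available. Lean on these libraries where they do the work, as an engineer would, in place of code of your own. Each camera call takes 0.05 s, during which the arm holds its last target. There are 200 camera calls.

## Working session

There is one attempt and no reset: what is moved stays moved. The work goes in short steps, Python scripts to look and compute and a shell command to move; the robot and the scene stay as the last step left them, time stands still between calls to the robot, and variables do not carry over. Pictures are saved under pics/ and viewed, at most 10 in all, crops included, and the job is handed in when it is done.

```bash
mkdir -p pics; ls
python3 - <<'E'
from plant import state,cams,bot
import cv2,numpy as np
s=state();print(s['time'],s['position'],s['ft_force'],s['width'],bot.tcp_to_grasp)
for n in('scene','side'):
    p,d=cams.capture(n);cv2.imwrite(f'pics/{n}.png',p[:,:,::-1]);np.savez(f'{n}.npz',p=p,d=d)
    i=cams.camera_info(n);print(n,i)
E
```

```text
pics
0.0 [ 0.18116144 -0.5448577   0.20429282] [-0.74400359  0.75435621 -0.05362016] 0.09399193650974233 0.0188
scene {'camera_matrix': array([[461.17524775,   0.        , 319.29501233],
       [  0.        , 461.17524775, 207.47739157],
       [  0.        ,   0.        ,   1.        ]]), 'extrinsics': array([[ 0.23714293,  0.97146487,  0.00438661, -0.14747356],
       [-0.7397798 ,  0.17765621,  0.64897159,  0.33395642],
       [ 0.62967379, -0.15714415,  0.7608    , -1.30835248],
       [ 0.        ,  0.        ,  0.        ,  1.        ]])}
side {'camera_matrix': array([[414.39109108,   0.        , 319.7946815 ],
       [  0.        , 414.39109108, 197.36442679],
       [  0.        ,   0.        ,   1.        ]]), 'extrinsics': array([[ 0.99346557, -0.11226466,  0.02056215, -0.51918335],
       [ 0.04905557,  0.58268842,  0.81121375, -0.102625  ],
       [-0.10305196, -0.80490425,  0.5843881 , -0.89624558],
       [ 0.        ,  0.        ,  0.        ,  1.        ]])}
```

View pics/scene.png

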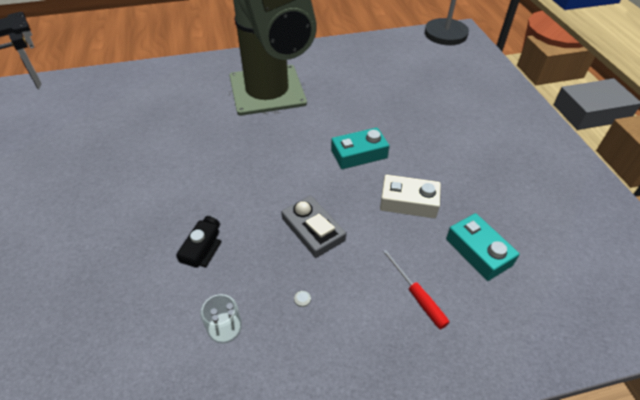

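View pics/side.png

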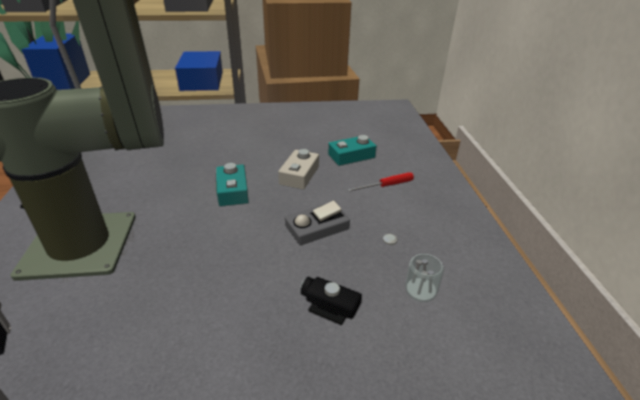

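Scene view: meter dome (303,208), rocker (320,226), light button (197,236), white timer's round plunger (428,190) and reset key (396,187), with turquoise look-alikes either side. Side view: dome (302,221), rocker (327,212), light button (332,289), plunger (303,154), reset key (295,168).

```bash
cat > h.py <<'E'
import numpy as np,cv2
from plant import cams
def ray(K,T,u,v,z):
    "T world->cam; intersect pixel ray with plane z"
    d=np.array([(u-K[0,2])/K[0,0],-(v-K[1,2])/K[1,1],-1.]);R=T[:3,:3];c=-R.T@T[:3,3];w=R.T@d
    return c+w*(z-c[2])/w[2]
def blob(p,u,v,r,lo):
    "centroid of bright low-saturation blob near u,v"
    h=cv2.cvtColor(p,cv2.COLOR_RGB2HSV);m=((h[...,2]>lo)&(h[...,1]<70)).astype(np.uint8)
    k=np.zeros_like(m);cv2.circle(k,(u,v),r,1,-1);n,l,s,c=cv2.connectedComponentsWithStats(m*k)
    i=1+np.argmax(s[1:,4]);return c[i],s[i]
E
python3 - <<'E'
from h import *
P={'scene':dict(dome=(303,208,.045),rock=(320,226,.048),light=(197,236,.057),start=(428,189,.058),reset=(396,186,.052)),
'side':dict(dome=(302,221,.045),rock=(327,211,.048),light=(332,289,.057),start=(303,154,.058),reset=(295,167,.052))}
for n in P:
    i=cams.camera_info(n);f=np.load(n+'.npz');p=f['p']
    for k,(u,v,z) in P[n].items():
        q=ray(i['camera_matrix'],i['extrinsics'],u,v,z)
        d=f['d'][v,u];K=i['camera_matrix'];T=i['extrinsics'];w=np.linalg.inv(T)@[(u-K[0,2])/K[0,0]*d,-(v-K[1,2])/K[1,1]*d,-d,1]
        print(n,k,q.round(3),'depth',w[:3].round(3))
a=np.load('scene.npz')['p'][120:290,140:460];b=np.load('side.npz')['p'][130:330,260:400]
cv2.imwrite('pics/c1.png',cv2.resize(a[:,:,::-1],None,fx=2.5,fy=2.5,interpolation=2))
E
```

```text
scene dome [ 0.492 -0.003  0.045] depth [ 0.491 -0.003  0.044]
scene rock [0.549 0.019 0.048] depth [0.548 0.019 0.047]
scene light [ 0.523 -0.222  0.057] depth [ 0.524 -0.222  0.058]
scene start [0.513 0.265 0.058] depth [0.513 0.265 0.058]
scene reset [0.483 0.204 0.052] depth [0.484 0.204 0.052]
side dome [ 0.481 -0.016  0.045] depth [ 0.481 -0.012  0.042]
side rock [0.539 0.011 0.048] depth [0.54  0.015 0.045]
side light [ 0.518 -0.226  0.057] depth [ 0.518 -0.226  0.058]
side start [0.504 0.254 0.058] depth [0.505 0.256 0.056]
side reset [0.479 0.199 0.052] depth [0.479 0.197 0.053]
```

View pics/c1.png

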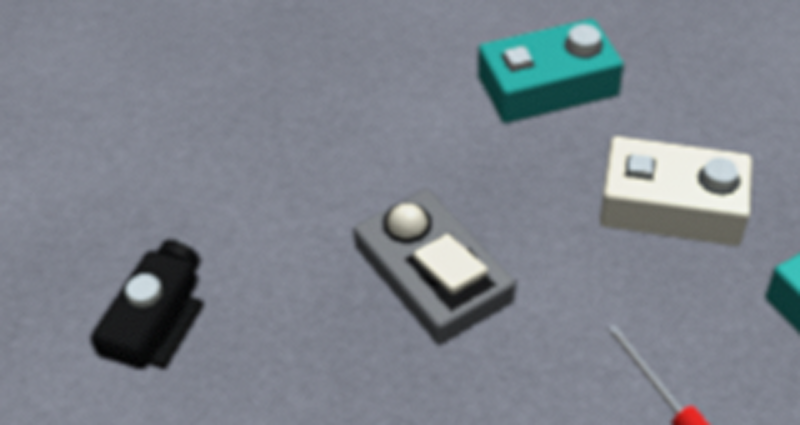

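The crop shows the rocker centre at scene (320,225), with the raised end at its lower right. The light button is at (197,235) and the plunger at (428,189). I'll move above the meter with the fingers shut and look from the wrist.

```bash
python3 -m jog '[[30,48,0,0],[32,48,0,0],[32,48,0,0],[32,48,0,0],[32,48,0,0],[32,48,0,0],[32,48,0,0],[32,48,0,0],[32,48,0,0],[32,48,0,0],[32,48,0,0],[30,44,0,0]]' 0
python3 - <<'E'
from h import *
from plant import state
s=state();p,d=cams.capture('wrist');np.savez('w1.npz',p=p,d=d);cv2.imwrite('pics/w1.png',p[:,:,::-1]);print(s['position'],s['ee_rot'],cams.camera_info('wrist'))
E
```

```text
time: 1.6
position: [0.5618, 0.0283, 0.205]
ee_rot: [[0.949, 0.316, -0.001], [0.316, -0.949, -0.0], [-0.001, -0.0, -1.0]]
ft_force: [0.9, -1.4, 0.9]
width: 0.0002
gripper_force: 0.0
[0.561787   0.02827201 0.20495006] [[ 9.48775222e-01  3.15951002e-01 -7.36978153e-04]
 [ 3.15951038e-01 -9.48775493e-01 -7.00280139e-05]
 [-7.21352232e-04 -1.66408168e-04 -9.99999726e-01]] {'camera_matrix': array([[312.13004654,   0.        , 320.60134585],
       [  0.        , 312.13004654, 193.31917361],
       [  0.        ,   0.        ,   1.        ]]), 'mount': array([[ 9.13748360e-04,  9.57680922e-01,  2.87830535e-01,
         8.32362644e-02],
       [ 9.99999525e-01, -9.72821756e-04,  6.22064307e-05,
        -1.09516438e-04],
       [ 3.39581719e-04,  2.87830341e-01, -9.57681356e-01,
        -1.79503664e-01],
       [ 0.00000000e+00,  0.00000000e+00,  0.00000000e+00,
         1.00000000e+00]])}
```

View pics/w1.png

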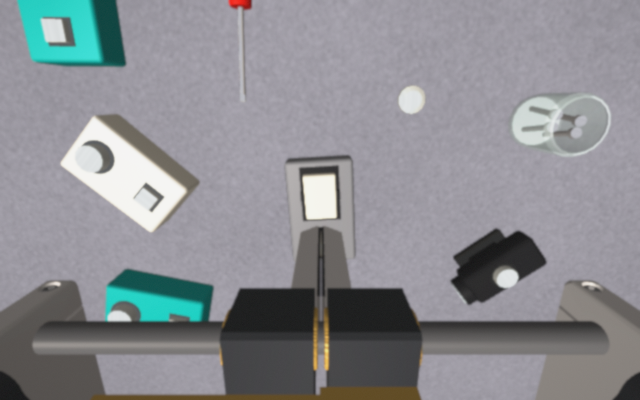

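The wrist view shows the rocker upright in the picture, raised (far) edge centred at (320,173). The light button is at (507,278), the plunger at (92,157) and the reset key at (148,197). The tool's x axis already lies along the meter.

```bash
cat >> h.py <<'E'
def wray(s,u,v,z):
    i=cams.camera_info('wrist');M=np.eye(4);M[:3,:3]=s['ee_rot'];M[:3,3]=s['position']
    return ray(i['camera_matrix'],np.linalg.inv(M@i['mount']),u,v,z)
E
python3 - <<'E'
from h import *
from plant import state
s=state();p=np.load('w1.npz')['p']
hsv=cv2.cvtColor(p,cv2.COLOR_RGB2HSV);m=((hsv[...,2]>225)).astype(np.uint8);m[:150]=0;m[235:]=0;m[:,:290]=0;m[:,350:]=0
c=max(cv2.findContours(m,0,2)[0],key=cv2.contourArea);x,y,w,h=cv2.boundingRect(c);print(x,y,w,h,cv2.minAreaRect(c))
for n,u,v,z in[('raised edge',x+w/2,y,.0516),('left',x,y,.0516),('right',x+w,y,.0516),('inner edge',x+w/2,y+h,.041)]:print(n,wray(s,u,v,z).round(4))
for n,u,v,r,z in[('light',507,278,16,.057),('start',92,157,20,.058),('reset',148,197,14,.052)]:
    print(n,[wray(s,u,v,z).round(4)])
E
```

```text
303 176 33 43 ((319.59136962890625, 196.77919006347656), (42.39199447631836, 30.707477569580078), 85.91438293457031)
raised edge [0.5674 0.0365 0.0516]
left [0.5616 0.0536 0.0516]
right [0.5732 0.0194 0.0516]
inner edge [0.5158 0.0192 0.041 ]
light [array([ 0.5224, -0.2137,  0.057 ])]
start [array([0.511 , 0.2716, 0.058 ])]
reset [array([0.483 , 0.2105, 0.052 ])]
```

Run:
```python
from h import *
a=np.load('w1.npz')['p']
t=[cv2.resize(a[y:y+100,x:x+100,::-1],(400,400),interpolation=2) for x,y in((270,140),(50,110))]
cv2.imwrite('pics/c2.png',np.hstack(t))
```

```text
(no output)
```

View pics/c2.png

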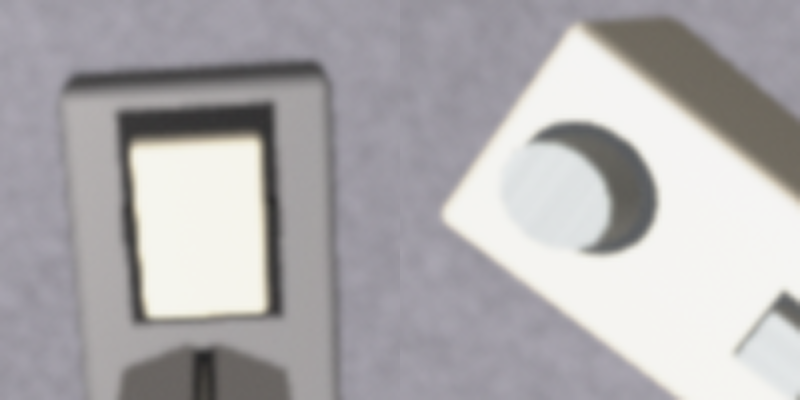

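Refined: raised edge at wrist (319,174), plunger centre (89,159), meter axis at about 22°. I'll descend to just above the rocker end and check with a close look.

```bash
python3 -m jog '[[5,4,-45,0.07],[0,0,-45,0],[0,0,-45,0],[0,0,0,0]]' 0
python3 - <<'E'
from h import *
from plant import state
s=state();print(s['ft_force'])
p,d=cams.capture('wrist');p2,_=cams.capture('side');p3,_=cams.capture('scene')
t=np.hstack([cv2.resize(p[150:310,240:400,::-1],(400,400),interpolation=2),cv2.resize(p2[160:240,280:360,::-1],(400,400),interpolation=2)])
cv2.imwrite('pics/w2.png',t)
print('light',wray(s,507,278,.057))
for n in('side','scene'):
    i=cams.camera_info(n);c=i['extrinsics']@[*s['position'],1];print(n,'TCP px',i['camera_matrix']@[c[0]/-c[2],-c[1]/-c[2],1])
E
```

```text
time: 2.15
position: [0.5616, 0.0306, 0.0659]
ee_rot: [[0.925, 0.381, -0.011], [0.381, -0.925, 0.001], [-0.01, -0.005, -1.0]]
ft_force: [0.1, -0.2, -0.5]
width: 0.0004
gripper_force: 0.0
[ 0.09028865 -0.23617032 -0.54674545]
light [ 0.57888807 -0.1001208   0.057     ]
side TCP px [335.94195969 199.01931499   1.        ]
scene TCP px [327.28203524 224.34713057   1.        ]
```

View pics/w2.png

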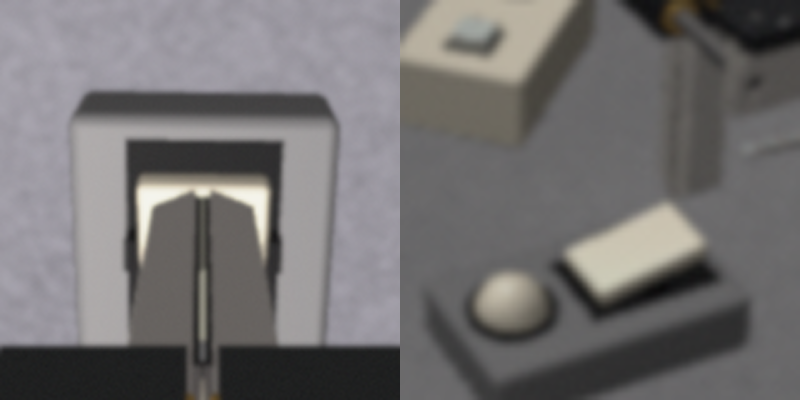

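The close look shows the tips laterally centred on the rocker. In the wrist crop the raised edge is at about (321,223) full-frame. In the side view the edge centre is at (337.4,204.8) and the finger tip at about (339,198).

Run:
```python
from h import *
from plant import state
s=state();print(s['position'])
e=wray(s,321.2,223.2,.0516)
i=cams.camera_info('side');K,T=i['camera_matrix'],i['extrinsics']
e2=ray(K,T,337.4,204.8,.0516);t2=ray(K,T,339,198.4,.066)
R=s['ee_rot']
for n,a,b in(('wrist',e,s['position']),('side',e2,t2),('sideabs',e2,s['position'])):
    print(n,a.round(4),b.round(4),'edge rel tool axes mm',(R.T@(np.array(a)-b)*1000).round(1))
```

```text
[0.56781984 0.03003497 0.07233679]
wrist [0.5694 0.0304 0.0516] [0.5678 0.03   0.0723] edge rel tool axes mm [ 1.5  0.2 20.7]
side [0.5651 0.0276 0.0516] [0.5688 0.0323 0.066 ] edge rel tool axes mm [-5.3  3.  14.4]
sideabs [0.5651 0.0276 0.0516] [0.5678 0.03   0.0723] edge rel tool axes mm [-3.5  1.2 20.7]
```

```bash
python3 -m jog '[[-3,-1,-8,0],[0,0,-8,0],[0,0,-4,0],[0,0,-3,0],[0,0,0,0],[0,0,0,0]]'; python3 -m jog '[[0,0,-3,0],[0,0,-2,0],[0,0,0,0]]'
```

```text
time: 3.05
position: [0.5634, 0.0293, 0.0475]
ee_rot: [[0.925, 0.381, 0.0], [0.381, -0.925, -0.0], [0.0, 0.0, -1.0]]
ft_force: [-0.0, 0.8, 0.5]
width: 0.0005
gripper_force: 0.3
time: 3.42
position: [0.564, 0.0294, 0.0428]
ee_rot: [[0.925, 0.381, 0.001], [0.381, -0.925, 0.0], [0.001, 0.0, -1.0]]
ft_force: [1.0, 1.2, 2.5]
width: 0.0004
gripper_force: 1.6
```

```bash
python3 -m jog '[[0,0,-1,0],[0,0,-1,0],[0,0,0,0]]'; python3 -m jog '[[0,0,-1,0],[0,0,0,0]]'
```

```text
time: 3.8
position: [0.5642, 0.0294, 0.0423]
ee_rot: [[0.925, 0.381, 0.001], [0.381, -0.925, 0.0], [0.001, 0.0, -1.0]]
ft_force: [-2.5, 2.4, 11.8]
width: 0.0002
gripper_force: 5.5
time: 4.05
position: [0.5642, 0.0294, 0.0421]
ee_rot: [[0.925, 0.381, 0.001], [0.381, -0.925, 0.0], [0.001, 0.001, -1.0]]
ft_force: [-2.8, 1.4, 14.9]
width: 0.0003
gripper_force: 7.6
```

The force rose to 15 N at the stop, so the rocker is on. I'll lift and go near the light, standing slightly back so the wrist camera sees the button.

```bash
python3 -m jog '[[0,0,40,0],[0,0,40,0],[-12,-43,20,0],[-12,-43,0,0],[-12,-43,0,0],[-12,-43,0,0],[-12,-43,0,0],[-11,-44,0,0],[0,0,0,0],[0,0,0,0]]'
python3 - <<'E'
from h import *
from plant import state
s=state();p,d=cams.capture('wrist');p2,_=cams.capture('side');np.savez('w3.npz',p=p);import pickle;pickle.dump(s,open('s3.pkl','wb'))
i=cams.camera_info('side');print(s['position'])
t=np.hstack([cv2.resize(p[100:300,220:420,::-1],(400,400),interpolation=2),cv2.resize(p2[180:280,270:370,::-1],(400,400),interpolation=2)])
cv2.imwrite('pics/w3.png',t)
E
```

```text
time: 5.3
position: [0.4915, -0.2289, 0.1386]
ee_rot: [[0.925, 0.38, -0.002], [0.38, -0.925, 0.002], [-0.001, -0.002, -1.0]]
ft_force: [-0.3, 0.5, 0.1]
width: 0.0003
gripper_force: 0.0
[ 0.49150086 -0.22893797  0.13858969]
```

View pics/w3.png

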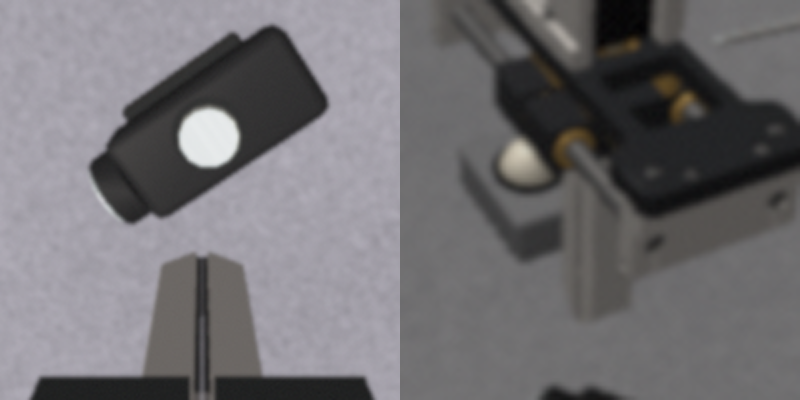

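The button is at crop (209,137), which is wrist pixel (324.5,168.5), with the finger tips just behind it.

Run:
```python
from h import *
import pickle
from plant import state
s=pickle.load(open('s3.pkl','rb'));q=wray(s,324.5,168.5,.057);print(q,(q-state()['position'])*1000)
r=wray(s,324.5+15,168.5,.057);print('radius',np.linalg.norm(r-q))
p,_=cams.capture('scene');t=cv2.resize(p[180:260,270:360,::-1],(450,400),interpolation=2);cv2.imwrite('pics/r.png',t)
```

```text
[ 0.51741261 -0.22145437  0.057     ] [ 25.35817986   6.81257637 -81.88899204]
radius 0.012791973910463883
```

View pics/r.png

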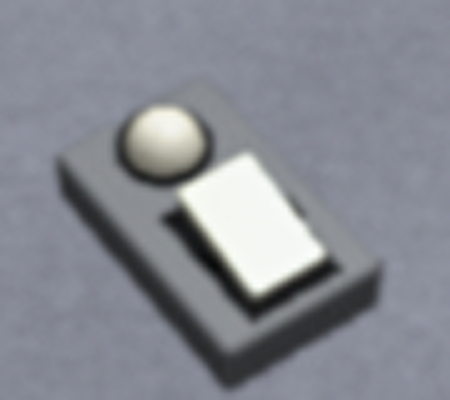

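The rocker is on: the dome end is now raised. The button radius measures 12.8 mm against 13 mm given, so I'll press it.

```bash
python3 -m jog '[[27,7,0,0],[0,0,-40,0],[0,0,-30,0],[0,0,-6,0],[0,0,0,0],[0,0,-4,0],[0,0,-3,0],[0,0,0,0]]'; python3 -m jog '[[0,0,-2,0],[0,0,-1,0],[0,0,0,0]]'
```

```text
time: 6.45
position: [0.5198, -0.223, 0.0571]
ee_rot: [[0.925, 0.381, 0.001], [0.381, -0.925, -0.001], [0.001, 0.001, -1.0]]
ft_force: [0.7, 0.0, 1.9]
width: 0.0003
gripper_force: 0.4
time: 6.82
position: [0.5198, -0.2231, 0.0538]
ee_rot: [[0.925, 0.381, 0.001], [0.381, -0.925, -0.001], [0.001, 0.001, -1.0]]
ft_force: [0.4, -1.2, 2.0]
width: 0.0003
gripper_force: 1.1
```

```bash
python3 -m jog '[[0,0,-1.5,0],[0,0,-1.5,0],[0,0,0,0]]'; python3 -m jog '[[0,0,-1,0],[0,0,-1,0],[0,0,0,0]]'
```

```text
time: 7.2
position: [0.5199, -0.2231, 0.0513]
ee_rot: [[0.925, 0.381, 0.001], [0.381, -0.925, -0.001], [0.001, 0.001, -1.0]]
ft_force: [-0.3, -0.1, 6.3]
width: 0.0007
gripper_force: 2.9
time: 7.58
position: [0.5199, -0.2231, 0.0511]
ee_rot: [[0.925, 0.381, 0.001], [0.381, -0.925, -0.001], [0.0, 0.001, -1.0]]
ft_force: [-2.9, 1.3, 15.9]
width: 0.0006
gripper_force: 8.0
```

The force rose sharply to 16 N at 51 mm, so the light button is fully in. Next is the timer.

```bash
python3 -m jog '[[0,0,45,0],[0,0,45,0],[-4,53,0,0],[-4,53,0,0],[-4,53,0,0],[-4,53,0,0],[-4,53,0,0],[-4,53,0,0],[-4,53,0,0],[-4,53,0,0],[-4,54,0,0],[0,0,0,0]]'; python3 -m jog '[[0,0,0,0]]'
python3 - <<'E'
from h import *
from plant import state
s=state();p,d=cams.capture('wrist');import pickle;pickle.dump(s,open('s4.pkl','wb'));q,_=cams.capture('scene')
print(s['position'])
t=np.hstack([cv2.resize(p[80:280,200:400,::-1],(400,400),interpolation=2),cv2.resize(q[190:290,160:260,::-1],(400,400),interpolation=2)])
cv2.imwrite('pics/w4.png',t)
E
```

```text
time: 9.07
position: [0.4814, 0.2581, 0.1373]
ee_rot: [[0.922, 0.386, -0.003], [0.386, -0.922, -0.0], [-0.002, -0.001, -1.0]]
ft_force: [-0.5, -0.6, -0.2]
width: 0.0005
gripper_force: 0.0
time: 9.2
position: [0.4823, 0.2547, 0.1374]
ee_rot: [[0.924, 0.382, -0.002], [0.382, -0.924, -0.001], [-0.003, 0.001, -1.0]]
ft_force: [-0.6, 0.3, -0.5]
width: 0.0007
gripper_force: 0.0
[0.48231248 0.25469594 0.13743745]
```

View pics/w4.png

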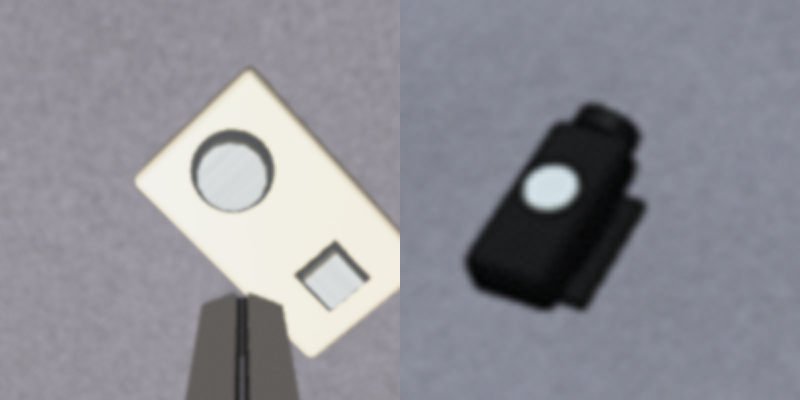

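The light's button is in and the light has not moved. The plunger's top is at crop (231,177), which is wrist pixel (315.5,168.5). The square key is well clear at crop (335,279).

Run:
```python
from h import *
import pickle
from plant import state
s=pickle.load(open('s4.pkl','rb'));q=wray(s,315.5,168.5,.058);r=wray(s,367.5,219.5,.052);print(q,(q-state()['position'])*1000,'key dist',np.linalg.norm(q-r),'radius',np.linalg.norm(wray(s,334,168.5,.058)-q),state()['position'])
```

```text
[0.50570021 0.26920345 0.058     ] [ 22.69246923  15.29493619 -79.87092994] key dist 0.06788138977979304 radius 0.015646891842144073 [0.48300774 0.25390851 0.13787093]
```

Key spacing (68 mm) and plunger radius (15.6 mm) match the sizes given, so I'll press.

```bash
python3 -m jog '[[24,14,0,0],[0,0,-40,0],[0,0,-30,0],[0,0,-5,0],[0,0,0,0],[0,0,-4,0],[0,0,-3,0],[0,0,0,0]]'; python3 -m jog '[[0,0,-2,0],[0,0,-2,0],[0,0,0,0]]'
```

```text
time: 10.3
position: [0.5082, 0.2696, 0.0573]
ee_rot: [[0.925, 0.381, 0.002], [0.381, -0.925, 0.001], [0.002, 0.0, -1.0]]
ft_force: [1.0, 0.3, 1.3]
width: 0.0006
gripper_force: 0.6
time: 10.68
position: [0.5079, 0.2696, 0.0526]
ee_rot: [[0.925, 0.381, 0.001], [0.381, -0.925, 0.0], [0.001, 0.0, -1.0]]
ft_force: [1.7, 0.0, 2.2]
width: 0.0002
gripper_force: 1.1
```

```bash
python3 -m jog '[[0,0,-1.5,0],[0,0,-1.5,0],[0,0,0,0]]'; python3 -m jog '[[0,0,-1,0],[0,0,-0.5,0],[0,0,0,0]]'
```

```text
time: 11.05
position: [0.508, 0.2696, 0.0512]
ee_rot: [[0.925, 0.381, 0.001], [0.381, -0.925, 0.0], [0.001, 0.0, -1.0]]
ft_force: [-1.4, -0.5, 10.4]
width: 0.0011
gripper_force: 5.3
time: 11.42
position: [0.508, 0.2696, 0.0511]
ee_rot: [[0.924, 0.381, 0.001], [0.381, -0.924, 0.0], [0.001, 0.0, -1.0]]
ft_force: [-4.2, -1.9, 16.8]
width: 0.0003
gripper_force: 8.9
```

It bottomed out at 17 N. I'll lift straight up, clear the view and check once.

```bash
python3 -m jog '[[0,0,40,0],[0,0,50,0],[0,0,50,0],[-25,-10,0,0],[0,0,0,0],[0,0,0,0]]'
python3 - <<'E'
from h import *
p,_=cams.capture('wrist');q,_=cams.capture('scene')
cv2.imwrite('pics/end.png',np.hstack([cv2.resize(p[80:280,200:400,::-1],(400,400)),cv2.resize(q[140:340,170:370,::-1],(400,400))]))
E
```

```text
time: 12.18
position: [0.4816, 0.2592, 0.1866]
ee_rot: [[0.925, 0.381, -0.002], [0.381, -0.925, -0.001], [-0.003, -0.0, -1.0]]
ft_force: [0.4, 0.6, -0.3]
width: 0.0006
gripper_force: 0.0
```

View pics/end.png

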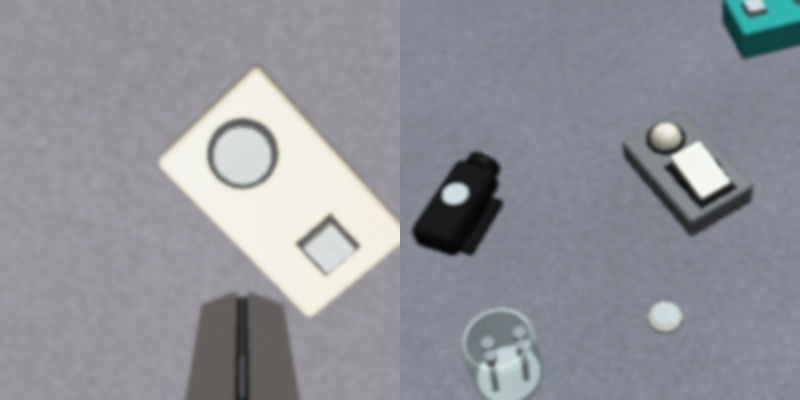

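The plunger (crop 242,153) is low in the case, the light's button is in and the rocker is on. The jar and stem cap are in place.

```bash
python3 -c "from plant import close_job;print(close_job())"
```

```text
the job is handed in; nothing more can be done
None
```

The light meter, the front light and the timer's start plunger were pressed fully in that order, nothing else was touched, and the job was handed in at about 12 s of the 51 s allowed.

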